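# Set the speed and start the blood-tube roller mixer

### The job

Set the tube roller mixer to its third speed by rolling the knurled speed wheel with a fingertip, click by click, until its white bar has clicked in at the third of the four marks (counted from the mixer's front). Then press the round start key fully down with a fingertip and let go. Do not start the mixer at another speed, leave the square stop key alone, and leave the tubes and everything else where they are.

Things in the scene. Friction and masses are not known exactly. Their poses are not given: they have to be found in the camera images.
- mixer: Tube roller mixer, fixed: 240 mm deep (its x), 430 long (its y), 100 high. Origin: on the bench under the middle of its control end; z up, x from front (robot side) to back, y along the rollers. Control end: white block x +-120, y +-60 mm, flat deck at z 100. Five dark rollers (28 mm thick, 38 apart, axes at z 80) run along y from 60 to 340 and end in a block as high as the deck.
- wheel_axle (a point): Centre of the speed wheel's axle, at the mixer's x 30, y 0, z 82.5 mm; level, along the mixer's y. The wheel: a black thumbwheel 70 mm in diameter and 20 mm wide, half sunk in the deck, with ribs across its rim every 10 degrees, 1.5 mm high. Grey cheeks of 30 mm radius about the same axle, each 7 mm wide, cover its sides: only 5 mm of the rim stands out of them.
- wheel_top (a point): Highest point of the wheel's rim, over the axle, 117.5 mm above the bench and 17.5 mm above the deck. Does not turn; axes as the mixer's. Here a fingertip pressed down with about 5 N and drawn along the mixer's x takes the rim along by friction and ribs: about 18 mm of rim per click. About 2 N along the rim lifts the wheel out of a click position.
- speed_wheel (a joint): Turn of the wheel in rad; grows as the top of its rim goes to the mixer's +x (from front to back). A spring plunger holds it at four clicks 30 degrees apart: 0 first speed, 0.524 second, 1.047 third, 1.571 fourth, with end stops at -0.13 and 1.70. Let go, it springs to the nearest click. It starts at the first or the second.
- third_mark (a point): Point of the rim where the white bar across the wheel stands at the third speed: 15 degrees behind the top. The bar (5 mm wide) stands 45 degrees before the top at the first speed, 15 before it at the second, 45 behind it at the fourth. Black marks on the cheeks, and bars on the deck beside the wheel that grow in length from first to fourth, show the four places.
- start_key_top (a point): Middle of the top of the start key: round, white, 26 mm across, standing 8 mm out of the deck at the mixer's x -85, y 32 mm. Moves with the key.
- start_key (a joint): Travel of the start key in m: 0 up, 0.005 fully down. It springs back. 1.5 N starts it, 4 N holds it fully down; it counts as pressed from 4 mm.
- stop_key_top (a point): Middle of the top of the stop key: square, white, 26 mm wide, standing 8 mm out of the deck at the mixer's x -85, y -32 mm, same travel and spring as the start key. Not to be pressed.
- stop_key (a joint): Travel of the stop key in m: 0 up, 0.005 fully down.
- tube1: Capped blood tube, 13 mm thick (cap 15 mm), 100 mm long, lying loose along the rollers, in the groove between the first and second roller from the front. Origin: middle of the tube.
- tube2: Same kind of blood tube, in the groove between the second and the middle roller. Origin: middle of the tube.
- tube3: Same kind of blood tube, in the rearmost groove. Origin: middle of the tube.
- control_vial: Loose small vial of control blood with a white cap, 23 mm in diameter, 44 mm high, standing on the deck behind the speed wheel. Origin: centre of its underside.
- stain_bottle: Loose amber bottle with a black cap, 42 mm in diameter, 88 mm high, standing on the bench close to the outer side of the control end. Origin: centre of its underside.
- marker: Loose marker pen, 13 mm thick, 135 mm long, lying on the bench in front of the control end. Origin: under its middle.
- scanner: Loose hand-held barcode scanner, black, about 110 by 170 mm and 52 mm high, lying on the bench to the right. Origin: under its head.
- tube_rack: Loose blue tube rack holding ten tubes, 70 by 250 mm, 107 mm high with the tubes, standing on the bench to the left. Origin: centre of its underside.

How it is judged (in metres and radians):
On the way, in this order (a step that is already met when the one before it is completed fails the run):
1. the speed wheel has clicked in at the third speed (value of joint speed_wheel between 0.947 and 1.147 rad), for 0.3 s.
2. the start key is pressed fully down (value of joint start_key above 0.004 m), for 0.05 s.
At the end, for the whole second after the job is handed in: The speed wheel rests within 0.1 rad of its third click position (1.047 rad), the start key has been pressed at least 4 mm down after that and is up again (under 1 mm), and the stop key is up (all of step 1 and value of joint each of start_key, stop_key below 0.001 m); the robot touches nothing.
It fails at once if the start key is pressed (over 2.5 mm) while the speed wheel is not at the third speed (value of joint start_key above 0.0025 m and not (value of joint speed_wheel between 0.947 and 1.147 rad)).
It fails at once if the stop key is pressed (over 2.5 mm) (value of joint stop_key above 0.0025 m).
It fails at once if a tube on the rollers is shifted or lifted (over 15 mm) (distance of any of tube1, tube2, tube3 from where it was at the start of the episode above 0.015 m).
It fails at once if the control vial is shifted or lifted (over 15 mm) or tipped (distance of control_vial from where it was at the start of the episode above 0.015 m or angle between control_vial's own z axis and vertical above 0.4 rad).
It fails at once if the bottle, the marker, the scanner or the tube rack is shifted or lifted (over 20 mm) (distance of any of stain_bottle, marker, scanner, tube_rack from where it was at the start of the episode above 0.02 m).
It also fails if it takes over 48 s, if anything falls off the work surface, if the arm or the gripper's body presses on something with over 40 N, if the wrist force passes 120 N, or if a joint passes its speed limit or range.

### The arm

A 7-joint arm with a two-finger parallel gripper is mounted at the origin on the work surface. World frame = base frame: x ahead of the robot, y to its left, z up, the work surface at z = 0. Lengths are in mm, angles in degrees, forces in N, time in s.
With the tool pointing down it reaches from about 400 to 850 mm from the base axis. Payload 4.5 kg.
Tool frame: the origin (TCP) lies between the finger pads; the fingertips stand 25 mm ahead of it and the grasp point (between the pads) lies 6 mm ahead of it; z points along the fingers, y is the line along which they close (so a half turn about z gives the same grasp; the last joint's range is limited). The gripper opens to 88 mm and grips with 3 to 60 N. Pads are 18 mm wide; open, the fingers measure 123 mm over their backs; the gripper's body (75 mm by 187 mm) begins 45 mm behind the grasp point.
Start: joints at [65.306, 39.483, -11.15, 89.685, 9.013, 51.709, -12.324], TCP at [280.182, -558.703, 263.743] pointing down, gripper open.
Joint ranges: [-172.22, 172.22], [-26.19, 119.32], [-84.43, 86.54], [7.71, 146.69], [-57.33, 237.33], [2.42, 119.75], [-152.13, 152.13]. Speed limits (degrees/s): [147.25, 147.25, 180, 180, 180, 180, 180].

### API

Orientations are given as a 3x3 rotation matrix whose columns are the frame's x, y, z axes.
In Python, from rig import env gives the robot as it stands.
- The arm moves only by the tool carry_out, never from a script. Its argument "increments" is a list that holds one entry, the list of rows, each a list of 6 numbers: the shift along the tool's x, y, z in mm, then the turn, a rotation vector about the tool's x, y, z in rad. A call has 1 to 20 rows; each row is the pose to reach, as a shift and turn from the pose commanded when the call began, along the tool's axes at that moment; what a row does not reach only later rows make up. A row lasts 1/8 s, in which the tool goes at most 62.5 mm and 10.7 degrees, less where a joint would pass 70% of its speed; a pose out of reach is approached as far as the arm can. A call with a gripper value outside its range is refused whole. "jaw" is the opening, from 0 (shut) to 1 (fully open), set as the call begins (left out, the last holds). The fingers move at their own pace and stop on an object; "force" is the grip in N (left out, the last holds). Time passes only in rows, so rows that repeat a pose let the fingers close. It gives the time, the measured TCP pose, the force, the opening and the grip force at its end, in the units of the state.
- env.get_state(): the state, without advancing time (a new reading comes with each control period).
- env.capture(name): name is "side" or "top" or "wrist"; returns a dict with "pixels" (420x560x3 uint8, red, green, blue), "range_z" (420x560 float32, mm along the optical axis (not along the pixel's ray), 0 where there is no reading), "camera_matrix" (3x3 intrinsics, pixels), "rvec" (rotation vector, rad) and "tvec" (3), from world to camera coordinates, as OpenCV has them; the wrist camera has in their place "T_tool_cam" (4x4, takes a point from camera to tool coordinates, whose origin is the TCP and whose axes are the flange's). Camera axes: x right, y down, z forward; pixel columns grow to the right and rows downward; lengths in mm; the calibration is good to about 2 mm. A picture is of the moment at which its call begins: read the wrist's pose just before it.
- env.job_done(): hands the job in; it is judged then, once.
The state is a dict: "clock": time; "joints": joint angles; "joint_vel": joint speeds; "tau": joint torques, N m; "tool_pos": TCP position; "tcp_rot": TCP orientation; "ft_force": force on the tool from outside, world axes, zero at the start; "torque": the same for the moment, N m; "grip_width": opening from 0.0 (shut) to 1.0 (fully open); "grip_force": force on a finger pad.
Only numpy, scipy, OpenCV 4.12 (cv2) and the standard library are available. Lean on these libraries where they do the work, as an engineer would, in place of code of your own. Each camera call takes 0.05 s, during which the arm holds its last target. There are 200 camera calls.

## Working session

There is one attempt and no reset: what is moved stays moved. The work goes in short steps, Python scripts to look and compute and a tool call to move; the robot and the scene stay as the last step left them, time stands still between calls to the robot, and variables do not carry over. Pictures are saved under pics/ and viewed, at most 10 in all, crops included, and the job is handed in when it is done.

Besides the shell and the picture viewer there is one more tool, called after "Emit:" by a JSON object that holds its "fn" and its "kwargs". carry_out: Moves the arm, as the interface text tells. Its arguments: {"type":"object","properties":{"increments":{"type":"array"},"jaw":{"type":"number"},"force":{"type":"number"}},"required":["increments"]}

```bash
mkdir -p pics; ls
cat > h.py <<'E'
from rig import env
import numpy as np, cv2
def world(c,state=None):
    K=c["camera_matrix"];d=c["range_z"];v,u=np.mgrid[:d.shape[0],:d.shape[1]]
    P=np.stack([(u-K[0,2])/K[0,0]*d,(v-K[1,2])/K[1,1]*d,d],-1)
    if "rvec" in c:
        R=cv2.Rodrigues(np.array(c["rvec"],float))[0];return (P-np.array(c["tvec"]).ravel())@R
    T=np.array(c["T_tool_cam"]);P=P@T[:3,:3].T+T[:3,3]
    return P@np.array(state["tcp_rot"]).T+np.array(state["tool_pos"])
def save(c,n): cv2.imwrite(f"pics/{n}.png",c["pixels"][:,:,::-1])
E
python3 - <<'E'
from h import *
s=env.get_state();print(s)
c=env.capture("top");save(c,"top0");np.save("top0.npy",world(c));
c=env.capture("side");save(c,"side0");np.save("side0.npy",world(c))
E
```

```text
pics
{'clock': 0.0, 'joints': array([ 65.30670445,  39.53356904, -11.14369863,  89.74223347,
         9.01311325,  51.70859654, -12.32438211]), 'joint_vel': array([-0.03711487,  0.12578709,  0.12024734,  0.11120967,  0.04852084,
       -0.05393615, -0.04052626]), 'tau': array([-5.39447228e-04, -5.27552927e+01, -1.26729079e+00, -1.53424501e+01,
       -5.27052570e-02,  6.58135643e-03,  1.72115138e-04]), 'tool_pos': array([ 279.8386439 , -558.2246692 ,  262.91755032]), 'tcp_rot': array([[ 8.93890111e-01,  4.48285185e-01, -9.29023170e-04],
       [ 4.48286124e-01, -8.93888812e-01,  1.53026102e-03],
       [-1.44450072e-04, -1.78435339e-03, -9.99998398e-01]]), 'ft_force': array([ 0.7601286 , -0.45864045,  0.2883193 ]), 'torque': array([ 0.06553974, -0.0162887 ,  0.02255498]), 'grip_force': 0.0, 'grip_width': 0.9984272085706749}
```

View pics/top0.png

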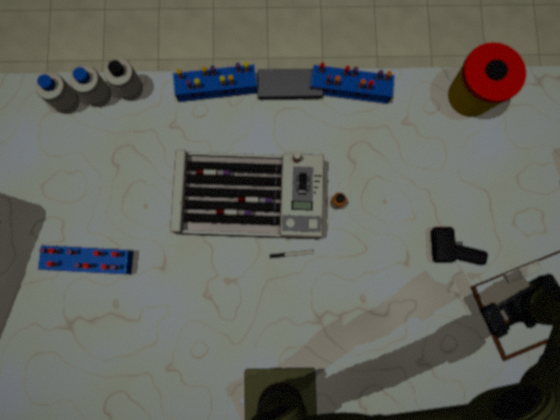

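View pics/side0.png

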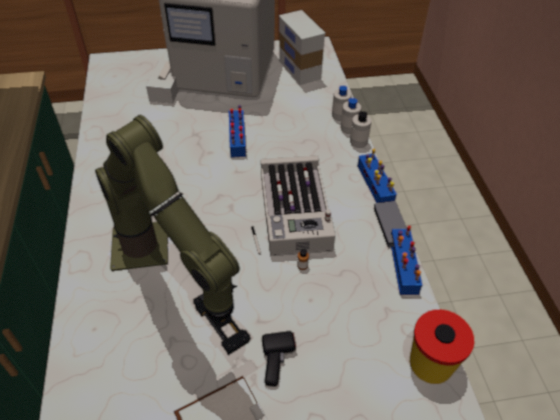

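The top view shows the control end at columns 281–326, rows 153–237. The wheel is near (303,183), with the two keys near (290,223) and (313,223), and the vial near (297,158). Next I'll fit the deck.

Run:
```python
from h import *
W=np.load("top0.npy")
for p in [(303,183),(290,223),(313,223),(297,158),(340,199),(302,215)]: print(p,W[p[1],p[0]].round(1))
m=(abs(W[...,2]-100)<5);m[:, :150]=0;m[:,335:]=0;m[:145]=0;m[245:]=0
m2=m.copy(); m2[:,:278]=0
for mm in (m2,m):
    r=cv2.minAreaRect(W[mm][:,:2].astype(np.float32));print(mm.sum(),r,cv2.boxPoints(r).round(0).tolist(),np.median(W[mm][:,2]))
c=cv2.imread("pics/top0.png")[145:245,165:350];c=np.clip(cv2.resize(c,None,fx=4.2,fy=4.2,interpolation=3).astype(float)*1.6,0,255);cv2.imwrite("pics/topc.png",c)
```

```text
(303, 183) [623.5 -76.4 110.4]
(290, 223) [510.7 -36.9 103.9]
(313, 223) [ 509.  -101.3  107.8]
(297, 158) [689.3 -59.6 138.8]
(340, 199) [ 579.  -182.5   90.6]
(302, 215) [533.8 -71.8  96.8]
2711 ((595.1825561523438, -67.65901947021484), (129.97891235351562, 239.14620971679688), 86.99909973144531) [[472.0, -126.0], [711.0, -139.0], [718.0, -9.0], [479.0, 4.0]] 100.0013916055242
4128 ((603.2177124023438, 81.56153869628906), (429.0780029296875, 239.114013671875), 86.93556213378906) [[472.0, -126.0], [711.0, -139.0], [734.0, 289.0], [495.0, 302.0]] 99.26632379408977[ WARN:0@0.052] global loadsave.cpp:1063 imwrite_ Unsupported depth image for selected encoder is fallbacked to CV_8U.
```

View pics/topc.png

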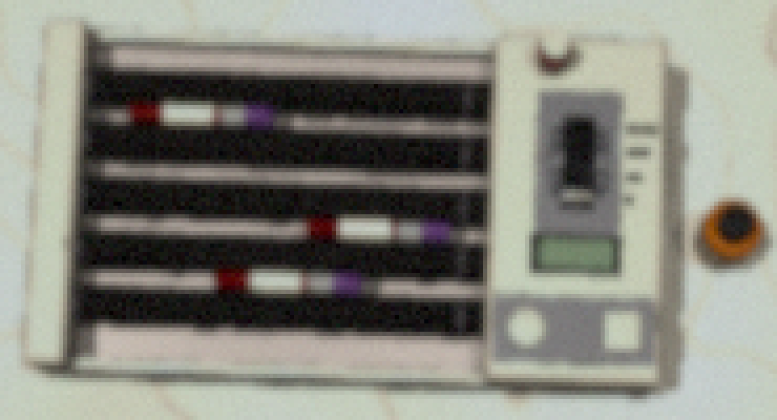

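The crop shows the white bar at (575,193), beside the shortest deck bar, so the wheel is probably at first speed. The deck fit puts the mixer origin near (595,-73) with a yaw of -3.1°, and the keys agree to within 1–2 mm. I'll shut the gripper, hover over the wheel and take a close look.

Emit:
{"fn": "carry_out", "kwargs": {"increments": [[[498, -291, 4, 0, 0, -1.0525], [498, -291, 4, 0, 0, -1.0525], [498, -291, 4, 0, 0, -1.0525], [498, -291, 4, 0, 0, -1.0525], [498, -291, 4, 0, 0, -1.0525], [498, -291, 4, 0, 0, -1.0525], [498, -291, 4, 0, 0, -1.0525], [498, -291, 4, 0, 0, -1.0525], [498, -291, 4, 0, 0, -1.0525], [498, -291, 4, 0, 0, -1.0525], [498, -291, 4, 0, 0, -1.0525], [498, -291, 4, 0, 0, -1.0525], [498, -291, 4, 0, 0, -1.0525], [498, -291, 4, 0, 0, -1.0525]]], "jaw": 0, "force": 20}}

```text
clock: 1.85
tool_pos: [594.5, -76.7, 259.8]
tcp_rot: [[0.055, 0.998, -0.0], [0.998, -0.055, -0.001], [-0.001, -0.0, -1.0]]
ft_force: [0.1, 0.5, 0.1]
grip_width: 0.006
grip_force: 0.0
```

Run:
```python
from h import *
s=env.get_state();print(s["clock"],s["tool_pos"],s["tcp_rot"].round(4).tolist(),s["joints"].round(1),s["ft_force"])
c=env.capture("wrist");save(c,"w1");np.save("w1.npy",world(c,s));print(c["T_tool_cam"])
```

```text
1.85 [594.49387046 -76.70719905 259.80016286] [[0.0553, 0.9985, -0.0001], [0.9985, -0.0553, -0.0006], [-0.0006, -0.0001, -1.0]] [ 17.2  39.1 -25.1  94.1  20.1  51.3 -18.9] [0.08877652 0.46238539 0.11122714]
[[-6.85482127e-04 -9.49571153e-01 -3.13550881e-01  8.17499056e+01]
 [ 9.99999295e-01 -9.54870928e-04  7.05583233e-04  4.56283910e-01]
 [-9.69402105e-04 -3.13550176e-01  9.49571139e-01 -1.20450345e+02]
 [ 0.00000000e+00  0.00000000e+00  0.00000000e+00  1.00000000e+00]]
```

View pics/w1.png

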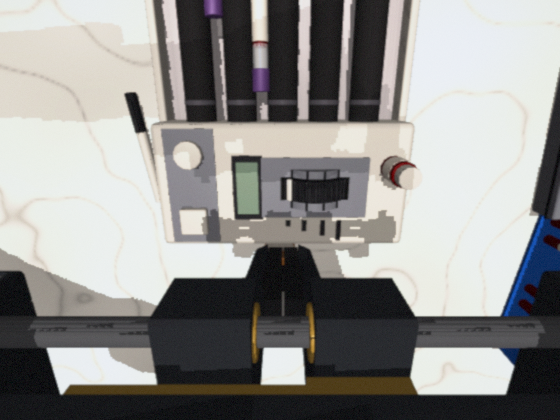

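In the wrist picture (right is the mixer's +x), the white bar is at (289,190). It lines up with the first of the deck marks at columns 289, 304, 322 and 338, so the wheel is at first speed and needs two clicks. Next I'll measure the wheel and start key from this view.

Run:
```python
from h import *
W=np.load("w1.npy")
def f(n,r0,r1,c0,c1,z0,z1):
    p=W[r0:r1,c0:c1].reshape(-1,3);p=p[(p[:,2]>z0)&(p[:,2]<z1)]
    print(n,len(p),p.min(0).round(1),p.max(0).round(1),((p.min(0)+p.max(0))/2).round(1),np.median(p,0).round(1))
f("wheel",160,215,270,365,113.5,122)
f("key",135,175,165,212,105,112)
f("stop",203,240,170,215,105,112)
f("deck",130,155,230,370,90,110)
f("vial",150,195,380,425,138,150)
```

```text
wheel 630 [608.8 -87.3 113.5] [639.8 -60.9 118.6] [624.3 -74.1 116. ] [624.3 -74.2 115.3]
key 642 [499.7 -49.  105. ] [524.6 -23.9 109.6] [512.2 -36.5 107.3] [512.5 -36.1 107.2]
stop 692 [ 495.1 -113.4  105. ] [521.9 -86.6 109.7] [ 508.5 -100.   107.4] [508.6 -99.5 107.3]
deck 3486 [549.5 -45.7  97.3] [676.2 -17.3 102.3] [612.8 -31.5  99.8] [612.9 -31.3  99.5]
vial 481 [687. -68. 138.] [705.8 -49.8 145.3] [696.4 -58.9 141.6] [695.9 -58.2 143.4]
```

Emit:
{"fn": "carry_out", "kwargs": {"increments": [[[3, 17, 50, 0, 0, 0], [3, 17, 95, 0, 0, 0], [3, 17, 110, 0, 0, 0], [3, 17, 112, 0, 0, 0], [3, 17, 112, 0, 0, 0]]]}}

```text
clock: 2.52
tool_pos: [613.1, -73.3, 149.3]
tcp_rot: [[0.054, 0.999, 0.003], [0.999, -0.054, -0.0], [0.0, 0.003, -1.0]]
ft_force: [-0.5, -0.3, -0.0]
grip_width: 0.004
grip_force: 0.0
```

Emit:
{"fn": "carry_out", "kwargs": {"increments": [[[0, 0, 2, 0, 0, 0], [0, 0, 3, 0, 0, 0], [0, 0, 4, 0, 0, 0], [0, 0, 4, 0, 0, 0]]]}}

```text
clock: 3.02
tool_pos: [612.0, -73.3, 143.7]
tcp_rot: [[0.053, 0.999, 0.0], [0.999, -0.053, -0.0], [-0.0, 0.0, -1.0]]
ft_force: [0.3, -0.0, 0.2]
grip_width: 0.007
grip_force: 0.0
```

Emit:
{"fn": "carry_out", "kwargs": {"increments": [[[0, 0, 1, 0, 0, 0], [0, 0, 1, 0, 0, 0], [0, 0, 1, 0, 0, 0]]]}}

```text
clock: 3.4
tool_pos: [612.1, -73.3, 142.8]
tcp_rot: [[0.053, 0.999, 0.0], [0.999, -0.053, -0.0], [-0.0, 0.0, -1.0]]
ft_force: [-0.2, -0.2, 0.6]
grip_width: 0.006
grip_force: 0.4
```

Emit:
{"fn": "carry_out", "kwargs": {"increments": [[[0, 0, 1, 0, 0, 0], [0, 0, 1, 0, 0, 0], [0, 0, 1, 0, 0, 0]]]}}

```text
clock: 3.78
tool_pos: [612.2, -73.2, 142.4]
tcp_rot: [[0.053, 0.999, 0.001], [0.999, -0.053, -0.0], [-0.0, 0.001, -1.0]]
ft_force: [-1.5, -0.2, 5.8]
grip_width: 0.003
grip_force: 2.9
```

Contact is at 5.8 N, so I'll draw the rim one click towards the back.

Emit:
{"fn": "carry_out", "kwargs": {"increments": [[[0, 3, 0.2, 0, 0, 0], [0, 6, 0.2, 0, 0, 0], [0, 9, 0.2, 0, 0, 0]]]}}

```text
clock: 4.15
tool_pos: [621.7, -73.7, 142.7]
tcp_rot: [[0.054, 0.999, 0.002], [0.999, -0.054, -0.0], [-0.0, 0.002, -1.0]]
ft_force: [0.5, -0.3, 7.0]
grip_width: 0.008
grip_force: 3.6
```

Emit:
{"fn": "carry_out", "kwargs": {"increments": [[[0, 3, 0, 0, 0, 0], [0, 6, 0, 0, 0, 0], [0, 9, 0, 0, 0, 0], [0, 9, 0, 0, 0, 0]]]}}

```text
clock: 4.65
tool_pos: [630.8, -74.2, 142.7]
tcp_rot: [[0.054, 0.999, 0.002], [0.999, -0.054, -0.0], [-0.0, 0.002, -1.0]]
ft_force: [-1.0, 0.1, 8.0]
grip_width: 0.002
grip_force: 3.9
```

Now lift and look.

Emit:
{"fn": "carry_out", "kwargs": {"increments": [[[0, 0, -10, 0, 0, 0], [0, -19, -60, 0, 0, 0], [0, -19, -60, 0, 0, 0], [0, -19, -60, 0, 0, 0]]]}}

```text
clock: 5.15
tool_pos: [611.0, -73.4, 201.5]
tcp_rot: [[0.054, 0.999, 0.0], [0.999, -0.054, -0.0], [-0.0, 0.0, -1.0]]
ft_force: [0.2, 1.3, -0.3]
grip_width: 0.003
grip_force: 0.0
```

Run:
```python
from h import *
s=env.get_state();print(s["clock"],s["tool_pos"])
c=env.capture("wrist");save(c,"w2");np.save("w2.npy",world(c,s))
```

```text
5.15 [610.96697755 -73.40741179 201.52179194]
```

View pics/w2.png

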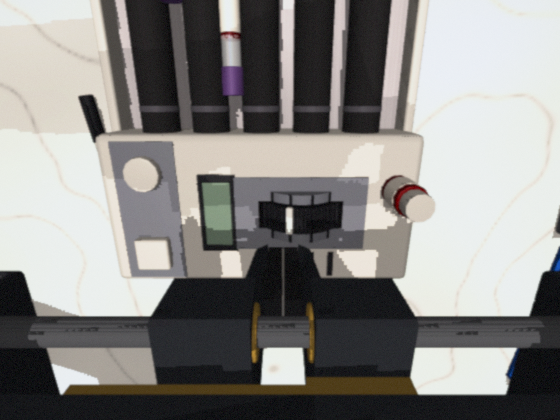

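The bar has moved to (289,221), in front of the wheel's middle at about (301,215). I'll check that in millimetres.

Run:
```python
from h import *
W=np.load("w2.npy");I=cv2.imread("pics/w2.png",0)
sub=(I[208:234,262:340]>150);v,u=np.nonzero(sub);P=W[v+208,u+262];print(len(P),np.median(P,0))
print((np.array(np.median(P,0))[:2]-[594.9,-73.2])@np.array([[.9985],[-.054]])-30)
```

```text
151 [615.89139939 -73.16127    115.94326881]
[-9.04217912]
```

The bar is at -9.0 mm, which is second speed exactly. I'll repeat the same stroke.

Emit:
{"fn": "carry_out", "kwargs": {"increments": [[[0, 0, 40, 0, 0, 0], [0, 0, 56, 0, 0, 0], [0, 0, 58, 0, 0, 0], [0, 0, 59, 0, 0, 0], [0, 0, 60, 0, 0, 0], [0, 0, 60, 0, 0, 0]]]}}

```text
clock: 5.95
tool_pos: [611.2, -73.1, 142.1]
tcp_rot: [[0.053, 0.999, 0.001], [0.999, -0.053, -0.0], [-0.0, 0.001, -1.0]]
ft_force: [-1.7, 1.6, 1.9]
grip_width: 0.004
grip_force: 1.4
```

Emit:
{"fn": "carry_out", "kwargs": {"increments": [[[0, 3, 0, 0, 0, 0], [0, 6, 0, 0, 0, 0], [0, 9, 0, 0, 0, 0], [0, 12, 0, 0, 0, 0], [0, 15, 0, 0, 0, 0], [0, 18, 0, 0, 0, 0], [0, 18, 0, 0, 0, 0]]]}}

```text
clock: 6.82
tool_pos: [629.8, -74.1, 142.7]
tcp_rot: [[0.054, 0.999, 0.002], [0.999, -0.054, -0.0], [-0.0, 0.002, -1.0]]
ft_force: [-1.4, -0.2, 8.7]
grip_width: 0.009
grip_force: 4.2
```

Emit:
{"fn": "carry_out", "kwargs": {"increments": [[[0, 0, -10, 0, 0, 0], [0, -19, -60, 0, 0, 0], [0, -19, -60, 0, 0, 0], [0, -19, -60, 0, 0, 0]]]}}

```text
clock: 7.32
tool_pos: [610.0, -73.4, 201.4]
tcp_rot: [[0.054, 0.999, 0.0], [0.999, -0.054, -0.0], [-0.0, 0.0, -1.0]]
ft_force: [0.4, -0.2, -0.0]
grip_width: 0.006
grip_force: 0.0
```

Run:
```python
from h import *
s=env.get_state();print(s["clock"],s["tool_pos"])
c=env.capture("wrist");save(c,"w3");W=world(c,s)
I=cv2.imread("pics/w3.png",0)
sub=(I[208:234,262:340]>150);v,u=np.nonzero(sub);P=W[v+208,u+262];print(len(P),np.median(P,0))
print((np.array(np.median(P,0))[:2]-[594.9,-73.2])@np.array([[.9985],[-.054]])-30)
```

```text
7.325 [609.98449273 -73.39321041 201.44934597]
70 [633.79989499 -69.44014928 115.83673152]
[8.6385132]
```

View pics/w3.png

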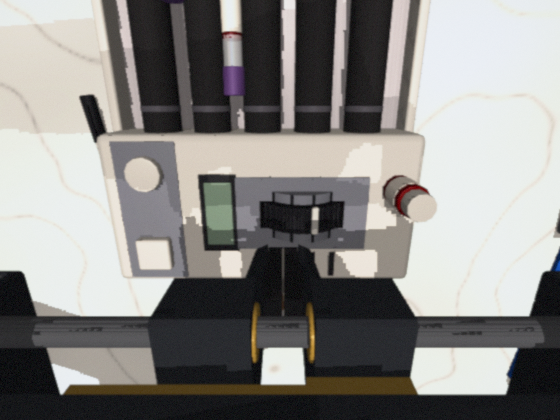

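The bar is now at (315,216), +8.6 mm behind the top (9.1 nominal), so it has clicked in at third speed. Next is the start key at (512,-36.5).

Emit:
{"fn": "carry_out", "kwargs": {"increments": [[[16, -50, 0, 0, 0, 0], [31.5, -100, 0, 0, 0, 0], [31.5, -100, 0, 0, 0, 0], [31.5, -100, 40, 0, 0, 0], [31.5, -100, 60, 0, 0, 0], [31.5, -100, 64, 0, 0, 0], [31.5, -100, 64, 0, 0, 0], [31.5, -100, 64, 0, 0, 0]]]}}

```text
clock: 8.38
tool_pos: [512.7, -36.4, 138.1]
tcp_rot: [[0.054, 0.999, 0.002], [0.999, -0.054, 0.0], [0.0, 0.002, -1.0]]
ft_force: [-1.7, 0.1, -0.4]
grip_width: 0.006
grip_force: 0.0
```

Emit:
{"fn": "carry_out", "kwargs": {"increments": [[[0, 0, 2, 0, 0, 0], [0, 0, 4, 0, 0, 0], [0, 0, 6, 0, 0, 0], [0, 0, 8, 0, 0, 0], [0, 0, 8, 0, 0, 0]]]}}

```text
clock: 9.0
tool_pos: [512.1, -36.4, 129.6]
tcp_rot: [[0.053, 0.999, 0.0], [0.999, -0.053, -0.0], [-0.0, 0.0, -1.0]]
ft_force: [0.2, -0.8, 3.3]
grip_width: 0.007
grip_force: 1.6
```

Emit:
{"fn": "carry_out", "kwargs": {"increments": [[[0, 0, 1, 0, 0, 0], [0, 0, 2, 0, 0, 0], [0, 0, 2.5, 0, 0, 0], [0, 0, 2.5, 0, 0, 0]]]}}

```text
clock: 9.5
tool_pos: [512.1, -36.4, 128.3]
tcp_rot: [[0.053, 0.999, 0.001], [0.999, -0.053, -0.001], [-0.001, 0.001, -1.0]]
ft_force: [-2.4, -0.8, 16.2]
grip_width: 0.006
grip_force: 7.9
```

The force jumped to 16 N with the tip stalled at z 128.3, so the key is on its bottom stop. Now release and check.

Emit:
{"fn": "carry_out", "kwargs": {"increments": [[[0, 0, -10, 0, 0, 0], [0, 0, -60, 0, 0, 0], [0, 0, -100, 0, 0, 0], [0, 0, -100, 0, 0, 0], [0, 0, -100, 0, 0, 0]]]}}

```text
clock: 10.12
tool_pos: [511.2, -36.6, 226.4]
tcp_rot: [[0.054, 0.999, -0.001], [0.999, -0.054, -0.0], [-0.0, -0.001, -1.0]]
ft_force: [0.4, 0.4, -0.4]
grip_width: 0.003
grip_force: 0.0
```

Run:
```python
from h import *
s=env.get_state();print(s["clock"],s["tool_pos"],s["ft_force"])
c=env.capture("wrist");save(c,"w4");W=world(c,s)
def f(n,x,y,r=8):
    m=(np.hypot(W[...,0]-x,W[...,1]-y)<r);print(n,m.sum(),np.median(W[m][:,2]))
f("start",512,-36.5);f("stop",508.5,-100)
g=c["pixels"].mean(2);m=(abs(W[...,0]-624)<28)&(abs(W[...,1]+74.5)<9)&(W[...,2]>106)&(g>130);print(m.sum(),np.median(W[m],0))
```

```text
10.125 [511.17890141 -36.57758965 226.4198055 ] [ 0.362179    0.40714735 -0.40690415]
start 877 244.9509142401584
stop 0 nan
120 [633.10744561 -74.54888288 115.83314493]
  return _methods._mean(a, axis=axis, dtype=dtype,
  ret = ret.dtype.type(ret / rcount)
```

View pics/w4.png

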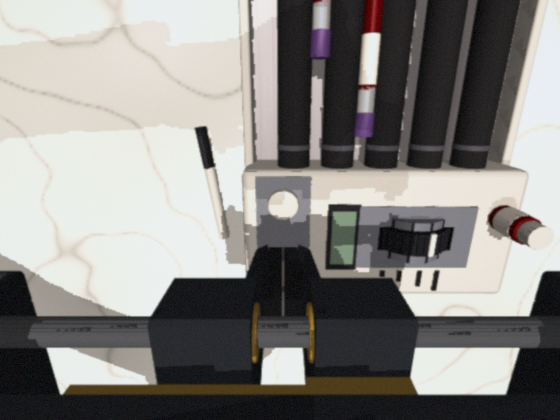

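The bar at (433,245) is still at the third mark (x 633). The start key at (284,205) is clear of the finger, the stop key was never touched, and the marker and vial look unmoved.

```bash
python3 -c "
from rig import env
print(env.job_done())"
```

```text
the job is handed in; nothing more can be done
None
```

I rolled the wheel two clicks to third speed, confirmed by camera, then pressed the start key to its stop and released it; the job is handed in, but no verdict came back.

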